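Park the crimping press and clear its spent bobbins

ROBOT

A 6-joint arm with a two-finger parallel gripper is mounted at the origin on the work surface. World frame = base frame: x ahead of the robot, y to its left, z up, the work surface at z = 0. Lengths are in mm, angles in rad, forces in N, time in s.
With the tool pointing down it reaches from about 375 to 975 mm from the base axis. Payload 3.8 kg.
Tool frame: the origin (TCP) lies midway between the tips of the shut fingers; the grasp point (between the pads) lies 19 mm behind it; z points along the fingers, y is the line along which they close (so a half turn about z gives the same grasp; the last joint's range is limited). The gripper opens to 85 mm and grips with 20 to 120 N. Pads are 22 mm wide; open, the fingers measure 114 mm over their backs; the gripper's body (76 mm by 85 mm) begins 54 mm behind the grasp point. The pads swing forward as they close: fully open they stand 13 mm farther back than shut.
Start: joints at [-1.325, 0.264, 1.604, -0, 1.274, -0.037], TCP at [188.35, -648.184, 231.28] pointing down, gripper open.
Joint ranges: [-2.63, 2.63], [-0.94, 2.18], [0.31, 2.57], [-1.31, 4.45], [0, 2.66], [-2.55, 2.55]. Speed limits (rad/s): [2.57, 2.57, 3.14, 3.14, 3.14, 3.14].

INTERFACE

Orientations are given as a unit quaternion [w, x, y, z].
In Python, from cell import env, viewer gives the robot as it stands.
- The arm moves only by the tool carry_out, never from a script. Its argument "steps" is a list of rows, each a list of 3 entries, a list of its own where there are three numbers: the shift along the tool's x, y, z each as a share of 50 cm, from -1 to 1, then the turn, a rotation vector about the tool's x, y, z each as a share of 90 degrees, from -1 to 1, then the gripper command: -1 is shut, 1 is fully open, values between are in proportion. In form: [[[dx, dy, dz], [rx, ry, rz], hand], ...]. A call has 1 to 12 rows; each row is the pose to reach, as a shift and turn from the pose commanded when the call began, along the tool's axes at that moment; what a row does not reach only later rows make up. A row lasts 1/8 s, in which the tool goes at most 62.5 mm and 10.7 degrees, less where a joint would pass 70% of its speed; a pose out of reach is approached as far as the arm can. A call with a number of a shift or a turn outside -1 to 1 is refused whole. A call with a gripper value outside its range is refused whole. The fingers move at their own pace and stop on an object; "newtons" is the grip in N (left out, the last holds). Time passes only in rows, so rows that repeat a pose let the fingers close. It gives the time, the measured TCP pose, the force, the opening and the grip force at its end, in the units of the state.
- env.get_state(): the state, without advancing time (a new reading comes with each control period).
- viewer.snapshot(name): name is "side" or "top"; returns a dict with "img" (480x640x3 uint8, red, green, blue), "intrinsics" (3x3 intrinsics, pixels), "cam_to_world" (4x4, takes a point from camera to world coordinates). Camera axes: x right, y up, looking along -z (the intrinsics and any distortion apply to the point x, -y, -z); pixel columns grow to the right and rows downward; lengths in mm; the calibration is good to about 2 mm. A picture is of the moment at which its call begins. There is no depth.
- env.hand_in(): hands the job in; it is judged then, once.
The state is a dict: "time_s": time; "joints": joint angles; "joint_vel": joint speeds; "tau": joint torques, N m; "position": TCP position; "eef_rot": TCP orientation; "ft_force": force on the tool from outside, world axes, zero at the start; "torque": the same for the moment, N m; "opening": finger opening in mm; "grip_force": force on a finger pad.
Only numpy, scipy, OpenCV 4.12 (cv2) and the standard library are available. Lean on these libraries where they do the work, as an engineer would, in place of code of your own. Each camera call takes 0.05 s, during which the arm holds its last target. There are 200 camera calls.

TASK

Throw the press's clutch lever fully over towards the flywheel; then turn the flywheel by hand counter-clockwise (seen from above) by its knob, through the point where the resistance peaks, and leave it at rest just past the dead point, without letting it run on. Then slide every spent bobbin up off its spindle and put them all, standing on their flanges or lying on their sides, in the shallow return tray in a single layer, none on top of another. The full bobbin stays on its spindle and the other things on the bench are left where they are.

Things in the scene. Friction and masses are not known exactly. Their poses are not given: they have to be found in the camera images.
- press: Low white crimping press fixed to the bench: dark base plate 220 mm wide, white housing 190 (x) x 180 (y) mm, top 70 mm above the bench. Origin on the bench under the flywheel's axis; x points from the clutch lever to the motor (ribbed upright cylinder 90 mm wide, 152 mm high, at x +200, y +50 mm). At its +y side a fixed steel ram and anvil.
- clutch (a joint): Angle of the clutch lever, 0 to 1.0 rad, about an axis along the press's y. At 0 it leans 0.5 rad from vertical away from the flywheel, at 1.0 it leans 0.5 rad towards the flywheel (fully over). Light friction (1 N at the ball); it stays where it is left.
- clutch_tip (a point): Centre of the black ball (26 mm across) on the end of the clutch lever: 80 mm from the pivot. The pivot lies in the press's frame at x -140, y 0, 34 mm above the bench; the ball moves in the press's x-z plane.
- flywheel (a joint): Angle past the dead point, rad, counter-clockwise from above positive; limits -2.1 and 1.6; starts at -1.8 to -1.35. Friction 0.33 N m; a spring adds a torque of 0.65 N m x sin(2 x angle): it opposes from -1.57 on, most at -0.79, none at 0, and past 0 it pushes onward. Let go between -1.3 and -0.26 the wheel springs back, from -0.26 to +0.26 friction holds it, beyond +0.26 it runs on by itself.
- wheel_hub (a point): Centre of the flywheel's hub top, on its vertical axis, 102 mm above the bench. Spoked steel wheel 172 mm across and 16 mm thick, top face 96 mm above the bench. In which direction the knob points at the dead point differs from start to start: found by feel at the knob (5 N at first, up to 14 N, 5 N again at the dead point, then fading to none), or from the angle.
- knob_top (a point): Centre of the top of the flywheel's knob: an upright black cylinder 24 mm across, 50 mm tall, its top 146 mm above the bench, 70 mm from the wheel's axis. It turns freely on its pin, so a grip on it need not turn with the wheel.
- rack: Aluminium plinth 285 (x) x 155 (y) x 15 mm fixed to the bench, with eight upright steel spindles of 9 mm diameter at x -108, -36, +36, +108 and y -38, +38 mm, their tops 76 mm above the bench. Origin under its centre, on the bench.
- bobbin1: A spent bobbin of grey plastic, almost bare: bottom flange 60 mm across and 4 mm thick, thin hub, a small upper flange 42 mm across (30 to 34 mm above its underside) and above it a plain neck 25 mm across up to 56 mm. Bore 14 mm. 40 to 70 g. Starts on a spindle of the rack. Origin at the centre of its underside, z up along its axis. May be absent.
- bobbin2: A spent bobbin of grey plastic, almost bare: bottom flange 60 mm across and 4 mm thick, thin hub, a small upper flange 42 mm across (30 to 34 mm above its underside) and above it a plain neck 25 mm across up to 56 mm. Bore 14 mm. 40 to 70 g. Starts on a spindle of the rack. Origin at the centre of its underside, z up along its axis. May be absent.
- bobbin3: A spent bobbin of grey plastic, almost bare: bottom flange 60 mm across and 4 mm thick, thin hub, a small upper flange 42 mm across (30 to 34 mm above its underside) and above it a plain neck 25 mm across up to 56 mm. Bore 14 mm. 40 to 70 g. Starts on a spindle of the rack. Origin at the centre of its underside, z up along its axis. May be absent.
- bobbin4: A spent bobbin of grey plastic, almost bare: bottom flange 60 mm across and 4 mm thick, thin hub, a small upper flange 42 mm across (30 to 34 mm above its underside) and above it a plain neck 25 mm across up to 56 mm. Bore 14 mm. 40 to 70 g. Starts on a spindle of the rack. Origin at the centre of its underside, z up along its axis. May be absent.
- bobbin5: A spent bobbin of grey plastic, almost bare: bottom flange 60 mm across and 4 mm thick, thin hub, a small upper flange 42 mm across (30 to 34 mm above its underside) and above it a plain neck 25 mm across up to 56 mm. Bore 14 mm. 40 to 70 g. Starts on a spindle of the rack. Origin at the centre of its underside, z up along its axis. May be absent.
- bobbin6: A spent bobbin of grey plastic, almost bare: bottom flange 60 mm across and 4 mm thick, thin hub, a small upper flange 42 mm across (30 to 34 mm above its underside) and above it a plain neck 25 mm across up to 56 mm. Bore 14 mm. 40 to 70 g. Starts on a spindle of the rack. Origin at the centre of its underside, z up along its axis. May be absent.
- full: The full bobbin: same size as the spent ones (60 mm across, neck 25 mm, 56 mm high), but wound with brass strip out to 57 mm between its flanges; stands on one of the spindles and stays there. Origin at the centre of its underside.
- tray: Shallow blue open tray, loose on the bench, 260 (x) x 185 (y) x 34 mm, walls and floor 4 mm, 0.7 kg. Origin at the centre of its underside.
- tape: Bystander: roll of black tape, 72 mm across, 24 mm high.
- screwdriver: Bystander: screwdriver lying on the bench.
- wrench: Bystander: wrench lying on the bench.
- spray: Bystander: can 52 mm across, 130 mm high.
- gauge: Bystander: black gauge box 70 x 45 x 30 mm.
- pot: Bystander: steel cup 60 mm across, 60 mm high.
Mind the look-alikes: they are no part of the job. Leave any blue, orange or turquoise look-alike of the bobbin5 alone.

How it is judged (in metres and radians):
On the way, in this order (a step that is already met when the one before it is completed fails the run):
1. the clutch lever is thrown fully over (value of joint clutch above 0.85 rad), for 0.2 s.
2. the flywheel is past its dead point by no more than 0.4 rad, let go and at rest (value of joint flywheel between 0.02 and 0.4 rad and velocity of joint flywheel between -0.05 and 0.05 rad/s and contact force between each of the arm, the fingers and flywheel below 0.1 N), for 0.5 s.
3. all spent bobbins are in the tray (x of bobbin1 in the frame of tray between -0.125 and 0.125 m and y of bobbin1 in the frame of tray between -0.0875 and 0.0875 m and z of bobbin1 in the frame of tray between 0 and 0.038 m and x of bobbin2 in the frame of tray between -0.125 and 0.125 m and y of bobbin2 in the frame of tray between -0.0875 and 0.0875 m and z of bobbin2 in the frame of tray between 0 and 0.038 m and x of bobbin3 in the frame of tray between -0.125 and 0.125 m and y of bobbin3 in the frame of tray between -0.0875 and 0.0875 m and z of bobbin3 in the frame of tray between 0 and 0.038 m and x of bobbin4 in the frame of tray between -0.125 and 0.125 m and y of bobbin4 in the frame of tray between -0.0875 and 0.0875 m and z of bobbin4 in the frame of tray between 0 and 0.038 m and x of bobbin5 in the frame of tray between -0.125 and 0.125 m and y of bobbin5 in the frame of tray between -0.0875 and 0.0875 m and z of bobbin5 in the frame of tray between 0 and 0.038 m and x of bobbin6 in the frame of tray between -0.125 and 0.125 m and y of bobbin6 in the frame of tray between -0.0875 and 0.0875 m and z of bobbin6 in the frame of tray between 0 and 0.038 m), for 0.2 s.
At the end, for the whole second after the job is handed in: The clutch lever is at 0.85 rad or more; the flywheel rests 0.02 to 0.4 rad past its dead point; every spent bobbin lies inside the tray's walls in one layer (the centre of its bottom flange less than 38 mm above the tray's underside: standing on its flange or lying on its side) and is at rest (all of step 3 and value of joint clutch above 0.85 rad and value of joint flywheel between 0.02 and 0.4 rad and velocity of joint flywheel between -0.05 and 0.05 rad/s and linear speed of each of bobbin1, bobbin2, bobbin3, bobbin4, bobbin5, bobbin6 below 0.03 m/s); the robot touches nothing.
It fails at once if the flywheel ran on more than 0.8 rad past its dead point (value of joint flywheel above 0.8 rad).
It fails at once if the full bobbin was moved more than 25 mm (distance of full from where it was at the start of the episode above 0.025 m).
It fails at once if another thing on the bench was moved more than 30 mm (distance of any of tape, screwdriver, wrench, spray, gauge, pot from where it was at the start of the episode above 0.03 m).
Of bobbin1, bobbin2, bobbin3, bobbin4, bobbin5, bobbin6 only 4 to 6 are there at a start; the rules pass over those that are not, and their reading is None.
At some moment in a run one of tray may be knocked a few centimetres aside while the robot is not near it.
Once in a run the grip may slacken for a moment while it holds something.
It also fails if it takes over 210 s, if anything falls off the work surface, if the arm or the gripper's body presses on something with over 40 N, if the wrist force passes 120 N, or if a joint passes its speed limit or range.

## Working session

There is one attempt and no reset: what is moved stays moved. The work goes in short steps, Python scripts to look and compute and a tool call to move; the robot and the scene stay as the last step left them, time stands still between calls to the robot, and variables do not carry over. Pictures are saved under pics/ and viewed, at most 14 in all, crops included, and the job is handed in when it is done.

Besides the shell and the picture viewer there is one more tool, called after "Emit:" by a JSON object that holds its "op" and its "data". carry_out: Moves the arm, as the interface text tells. Shift numbers are shares of 50 cm and turn numbers shares of 90 degrees, none past 1 either way. Its arguments: {"type":"object","properties":{"steps":{"type":"array"},"newtons":{"type":"number"}},"required":["steps"]}

```bash
ls; mkdir -p pics; cat > h.py <<'E'
import numpy as np, cv2
from cell import env, viewer
def snap(n,save=None):
    s=viewer.snapshot(n)
    if save: cv2.imwrite('pics/'+save,s['img'][:,:,::-1])
    return s
def ray(s,u,v):
    K=np.array(s['intrinsics']);T=np.array(s['cam_to_world'])
    d=np.linalg.inv(K)@[u,v,1]; d=T[:3,:3]@(d*[1,-1,-1]); return T[:3,3],d/np.linalg.norm(d)
def onz(s,u,v,z):
    o,d=ray(s,u,v); return o+d*(z-o[2])/d[2]
def proj(s,p):
    T=np.array(s['cam_to_world']);c=T[:3,:3].T@(np.array(p,float)-T[:3,3]); q=np.array(s['intrinsics'])@(c*[1,-1,-1]); return q[:2]/q[2]
E
python3 - <<'E'
from h import *
a=snap('top','top0.png');b=snap('side','side0.png')
for s in(a,b): print({k:(v if k!='img' else 0) for k,v in s.items()})
print(env.get_state())
E
```

```text
pics
{'img': 0, 'intrinsics': array([[495.18538793,   0.        , 310.50042965],
       [  0.        , 495.18538793, 237.47595931],
       [  0.        ,   0.        ,   1.        ]]), 'cam_to_world': array([[-7.61752225e-03,  9.98445588e-01, -5.52121472e-02,
         5.15323729e+02],
       [-9.99969061e-01, -7.49754149e-03,  2.37989930e-03,
         2.64225585e+01],
       [ 1.96224459e-03,  5.52285680e-02,  9.98471810e-01,
         1.14281648e+03],
       [ 0.00000000e+00,  0.00000000e+00,  0.00000000e+00,
         1.00000000e+00]])}
{'img': 0, 'intrinsics': array([[445.93449313,   0.        , 320.10964562],
       [  0.        , 445.93449313, 245.24210531],
       [  0.        ,   0.        ,   1.        ]]), 'cam_to_world': array([[ 9.93282356e-01,  7.09893368e-02, -9.13820266e-02,
         4.49291503e+02],
       [-1.15133129e-01,  6.85444099e-01, -7.18965055e-01,
        -7.74614465e+02],
       [ 1.15984184e-02,  7.24656403e-01,  6.89012754e-01,
         8.74196444e+02],
       [ 0.00000000e+00,  0.00000000e+00,  0.00000000e+00,
         1.00000000e+00]])}
{'time_s': 0.1, 'joints': array([-1.32490025e+00,  2.64687177e-01,  1.60523289e+00, -9.96278281e-06,
        1.27371035e+00, -3.68567903e-02]), 'joint_vel': array([-4.28099762e-04, -1.09775281e-03, -4.56313528e-03,  5.41489019e-05,
        4.50405492e-04, -5.52698811e-04]), 'tau': array([ 4.82798387e-04, -5.16704786e+01, -3.68589592e+01, -1.77372913e-04,
        6.31852046e-03, -1.20550882e-05]), 'position': array([ 188.18734277, -647.54873509,  230.08267369]), 'eef_rot': array([-1.01282618e-03,  9.90022267e-01,  1.40907323e-01, -1.11035221e-04]), 'ft_force': array([-1.02154491,  0.36934064, -0.49460652]), 'torque': array([ 0.01739853, -0.01947942,  0.02233601]), 'grip_force': 0.0, 'opening': 85.35886058383286}
```

View pics/top0.png

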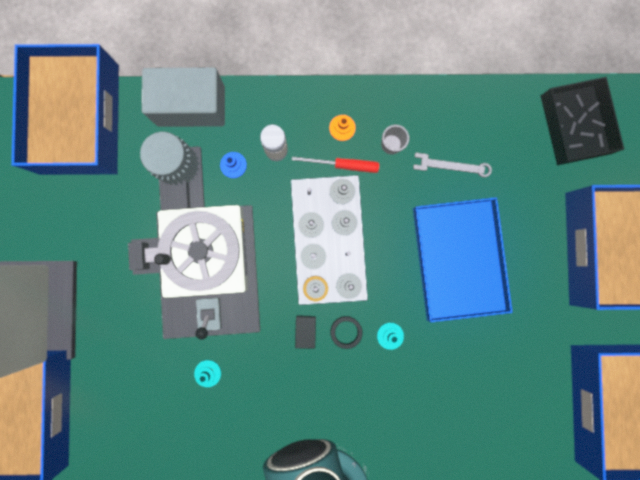

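View pics/side0.png

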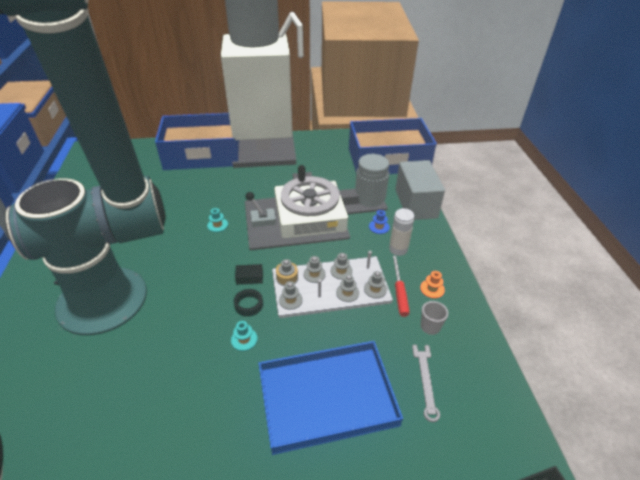

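The top view shows the press on the left: ball (202,333), hub (200,251) and knob (163,259). The rack is in the middle, with the full brass-wound bobbin at (315,288) and five spent ones at (343,190), (345,221), (311,224), (313,256) and (349,287). The tray is on the right at about (462,259). The turquoise, orange and blue pieces are look-alikes. The side view agrees.

```bash
cat > m.py <<'E'
from h import *
def blobs(m,lo,hi):
    n,l,st,c=cv2.connectedComponentsWithStats(m.astype(np.uint8)); return [(c[i].round(1),st[i]) for i in range(1,n) if lo<st[i,4]<hi]
def tray(s):
    hsv=cv2.cvtColor(s['img'],cv2.COLOR_RGB2HSV); m=cv2.inRange(hsv,(100,130,60),(125,255,255)); m[:180]=0;m[345:]=0;m[:,:390]=0;m[:,545:]=0
    c=max(cv2.findContours(m,0,1)[0],key=cv2.contourArea); r=cv2.minAreaRect(c); b=cv2.boxPoints(r)
    P=np.array([onz(s,*p,34) for p in b]); return P
E
python3 - <<'E'
from m import *
a=snap('top');b=snap('side')
for s,n in((a,'top'),(b,'side')):
    g=s['img'].max(2)<60
    print(n,'dark',[(c.tolist(),st.tolist()) for c,st in blobs(g,30,900) if c[0]>110 and c[0]<420 and 120<c[1]<420])
im=a['img']
gr=cv2.cvtColor(im,cv2.COLOR_RGB2GRAY)
C=cv2.HoughCircles(cv2.GaussianBlur(gr,(3,3),0),3,1,20,param1=120,param2=18,minRadius=10,maxRadius=18)
print(C[0][(C[0][:,0]>285)&(C[0][:,0]<370)&(C[0][:,1]>170)&(C[0][:,1]<310)])
C=cv2.HoughCircles(cv2.GaussianBlur(gr,(3,3),0),3,1,20,param1=120,param2=18,minRadius=35,maxRadius=45); print(C[0][:4])
P=tray(a);print(P.round(),np.linalg.norm(np.diff(P,axis=0),axis=1))
# rack corners
m=((im.min(2)>150)).astype(np.uint8);m[:,:285]=0;m[:,375:]=0;m[:165]=0;m[310:]=0
r=cv2.minAreaRect(cv2.findNonZero(m));Q=np.array([onz(a,*p,15) for p in cv2.boxPoints(r)]);print(Q.round(1),Q.mean(0),np.linalg.norm(np.diff(Q,axis=0),axis=1))
for s,n,r in((a,'t',(110,120,420,400)),(b,'s',(200,140,450,330))):
    x0,y0,x1,y1=r;c=s['img'][y0:y1,x0:x1,::-1];f=min(800/(x1-x0),600/(y1-y0));cv2.imwrite(f'pics/c{n}.png',cv2.resize(c,None,fx=f,fy=f,interpolation=2));print(f)
E
```

```text
top dark [([202.0, 332.8], [197, 329, 10, 9, 44])]
side dark [([133.5, 165.6], [129, 160, 9, 13, 40]), ([161.5, 212.5], [159, 204, 5, 18, 50]), ([248.2, 279.3], [237, 276, 24, 7, 132]), ([245.5, 294.9], [237, 292, 20, 10, 73]), ([248.2, 311.2], [237, 306, 24, 9, 74])]
[[344.5 222.5  12.5]
 [348.5 285.5  13.2]
 [341.5 190.5  12.5]
 [315.5 288.5  12.5]]
[[199.5 250.5  40. ]]
[[ 646. -205.   34.]
 [ 669. -400.   34.]
 [ 406. -425.   34.]
 [ 383. -233.   34.]] [195.59322746 264.08587258 193.05667028]
[[ 712.3   69.8   15. ]
 [ 721.4  -88.7   15. ]
 [ 435.6 -103.2   15. ]
 [ 426.8   53.    15. ]] [574.01246055 -17.27924927  15.        ] [158.69705548 286.21231851 156.50091062]
2.142857142857143
3.1578947368421053
```

View pics/ct.png

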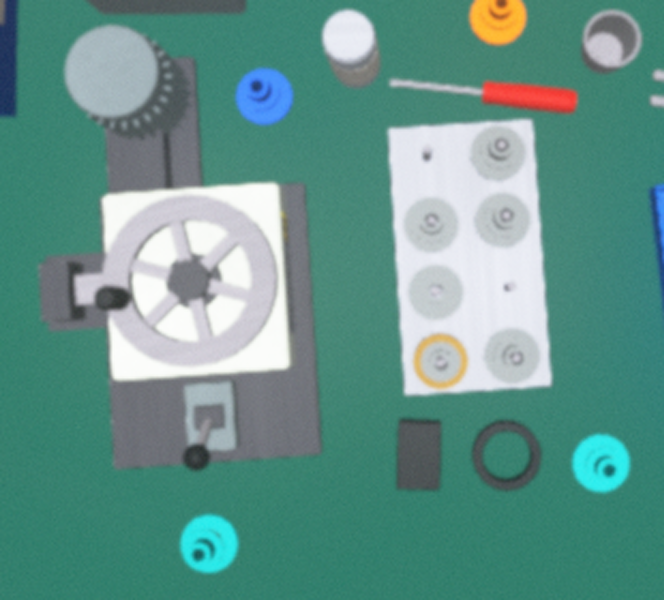

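View pics/cs.png

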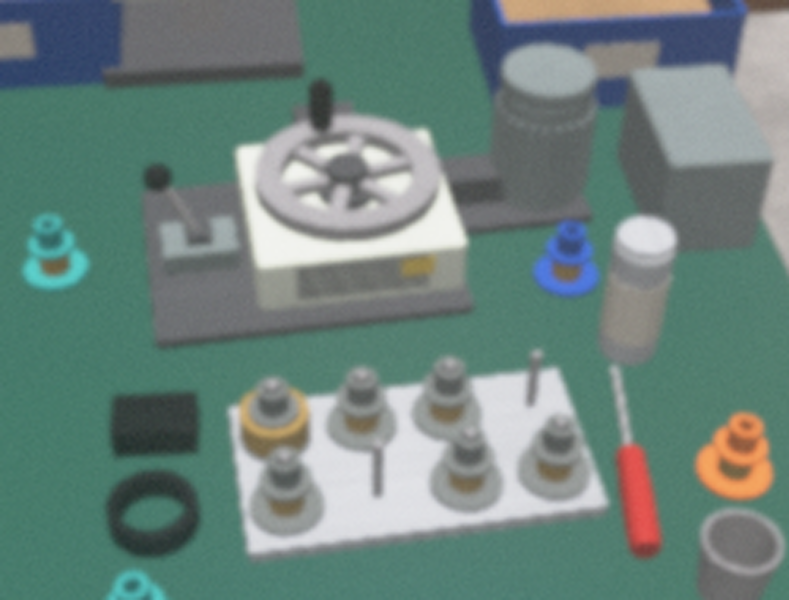

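The crops resolve the details. In the top crop the knob top is at (107,299), the hub at (190,280) and the ball at (196,457); the neck tops are visible. In the side crop the knob top is at (320,85), the ball at (157,178) and the hub at (346,160).

```bash
python3 - <<'E'
from m import *
a=snap('top');b=snap('side')
T=lambda p:(p[0]/2.142857+110,p[1]/2.142857+120); S=lambda p:(p[0]/3.157895+200,p[1]/3.157895+140)
def tri(p,q):
    o1,d1=ray(a,*T(p));o2,d2=ray(b,*S(q));A=np.stack([d1,-d2],1);t=np.linalg.lstsq(A,o2-o1,rcond=None)[0]
    return ((o1+t[0]*d1+o2+t[1]*d2)/2).round(1),np.linalg.norm(o1+t[0]*d1-o2-t[1]*d2).round(1)
for n,p,q,z in(('knob',(107,299),(320,85),146),('hub',(190,280),(346,160),102),('ball',(196,457),(157,178),104)): print(n,tri(p,q),onz(a,*T(p),z).round(1),onz(b,*S(q),z).round(1))
# rack fit
Q=np.array([[712.3,69.8],[721.4,-88.7],[435.6,-103.2],[426.8,53]]);c=Q.mean(0);x=(Q[0]+Q[1]-Q[2]-Q[3]);th=np.arctan2(x[1],x[0]);print('rack',c,th)
R=np.array([[np.cos(th),-np.sin(th)],[np.sin(th),np.cos(th)]])
tops=[((502,147),108,-38),((505,217),36,-38),((432,222),36,38),((436,291),-36,38),((512,356),-108,-38),((440,361),-108,38)]
M=[onz(a,*T(t[0]),71)[:2] for t in tops]
for t,m in zip(tops,M):
    p=c+R@[t[1],t[2]]; print(t[1:],p.round(1),m.round(1))
print('side necks',[onz(b,*S(q),71).round(1)[:2] for q in((558,422),(470,436),(450,363),(361,374),(286,455))])
# press yaw: housing white
im=a['img'];m=(im.min(2)>215).astype(np.uint8);m[:,:150]=0;m[:,255:]=0;m[:200]=0;m[302:]=0
r=cv2.minAreaRect(cv2.findNonZero(m));B=np.array([onz(a,*p,70) for p in cv2.boxPoints(r)]);print(B.round(1),B.mean(0),np.linalg.norm(np.diff(B,axis=0),axis=1))
E
```

```text
knob (array([529.4, 328.9, 139.3]), np.float64(2.0)) [528.3 327.  146. ] [529.6 318.8 146. ]
hub (array([547.2, 258.7, 103.8]), np.float64(0.7)) [546.9 259.1 102. ] [547.8 261.1 102. ]
ball (array([375.6, 252.6, 101.1]), np.float64(1.7)) [375.1 252.  104. ] [376.7 248.6 104. ]
rack [574.025 -17.275] 0.054732608180820055
(108, -38) [683.9 -49.3] [680.7 -50.6]
(36, -38) [612.  -53.2] [609.3 -52.8]
(36, 38) [607.9  22.6] [604.7  21.3]
(-36, 38) [536.   18.7] [534.8  17.8]
(-108, -38) [468.3 -61.1] [468.9 -58.2]
(-108, 38) [464.1  14.8] [464.4  14.3]
side necks [array([682.4, -51.3]), array([611.9, -58.6]), array([608.6,  21.8]), array([535.6,  16.8]), array([470. , -63.2])]
[[636.4 357.5  70. ]
 [646.3 179.1  70. ]
 [458.6 167.4  70. ]
 [448.9 344.1  70. ]] [547.57307234 262.01989304  70.        ] [178.69131834 188.14489748 176.98024349]
```

```bash
cat > plan.py <<'E'
# python3 plan.py x y z psi [; x y z psi ...] : rows in tool units from the last commanded pose (kept in cmd.txt)
import sys,os,numpy as np
def plan(ts):
    c=np.loadtxt('cmd.txt') if os.path.exists('cmd.txt') else np.array([188.35,-648.18,231.28,.2828])
    s,k=np.sin(c[3]),np.cos(c[3]);R=np.array([[k,s,0],[s,-k,0],[0,0,-1]])
    q=np.zeros(3);r=0
    for t in ts:
        p,q0=q,r
        q=((R.T@(np.array(t[:3])-c[:3]))/500).round(3);r=round(-(t[3]-c[3])/(np.pi/2),3)
        n=max(np.linalg.norm(q-p)*8,abs(r-q0)*90/10.7)
        print(q.tolist(),[0,0,r],'rows>=',round(float(n),1))
    np.savetxt('cmd.txt',np.r_[c[:3]+R@q*500,c[3]-r*np.pi/2])
if __name__=='__main__': plan([[float(v) for v in a.split()] for a in ' '.join(sys.argv[1:]).split(';')])
E
python3 plan.py "480 -200 231 0.28;375 252 200 0.06"
python3 - <<'E'
from h import *
s=snap('side')
for y in(355,370,385,400):
    o,d=ray(s,303,172);p=o+d*(y-o[1])/d[1];print(p.round())
E
```

```text
[0.81, -0.698, 0.001] [0, 0, np.float64(0.002)] rows>= 8.6
[0.861, -1.625, 0.063] [0, 0, np.float64(0.142)] rows>= 7.4
[537. 355. 103.]
[538. 370.  93.]
[539. 385.  83.]
[541. 400.  73.]
```

```bash
rm cmd.txt; python3 plan.py "480 -200 231 0.28"; python3 plan.py "374 251 190 0.06"
```

```text
[0.81, -0.698, 0.001] [0, 0, np.float64(0.002)] rows>= 8.6
[0.045, -0.925, 0.082] [0, 0, np.float64(0.14)] rows>= 7.4
```

Emit:
{"op": "carry_out", "data": {"steps": [[[0.81,-0.698,0.001],[0,0,0.002],0.2],[[0.81,-0.698,0.001],[0,0,0.002],0.2],[[0.81,-0.698,0.001],[0,0,0.002],0.2],[[0.81,-0.698,0.001],[0,0,0.002],0.2],[[0.81,-0.698,0.001],[0,0,0.002],0.2],[[0.81,-0.698,0.001],[0,0,0.002],0.2],[[0.81,-0.698,0.001],[0,0,0.002],0.2],[[0.81,-0.698,0.001],[0,0,0.002],0.2],[[0.81,-0.698,0.001],[0,0,0.002],0.2],[[0.81,-0.698,0.001],[0,0,0.002],0.2],[[0.81,-0.698,0.001],[0,0,0.002],0.2],[[0.81,-0.698,0.001],[0,0,0.002],0.2]], "newtons": 20}}

```text
time_s: 1.85
position: [479.3, -201.1, 230.7]
eef_rot: [0.0, 0.99, 0.139, -0.0]
ft_force: [0.1, 0.2, 0.6]
opening: 51.3
grip_force: 0.0
```

Emit:
{"op": "carry_out", "data": {"steps": [[[0.045,-0.925,0.082],[0,0,0.14],0.2],[[0.045,-0.925,0.082],[0,0,0.14],0.2],[[0.045,-0.925,0.082],[0,0,0.14],0.2],[[0.045,-0.925,0.082],[0,0,0.14],0.2],[[0.045,-0.925,0.082],[0,0,0.14],0.2],[[0.045,-0.925,0.082],[0,0,0.14],0.2],[[0.045,-0.925,0.082],[0,0,0.14],0.2],[[0.045,-0.925,0.082],[0,0,0.14],0.2],[[0.045,-0.925,0.082],[0,0,0.14],0.2],[[0.045,-0.925,0.082],[0,0,0.14],0.2]]}}

```text
time_s: 3.1
position: [374.2, 249.6, 189.7]
eef_rot: [0.0, 1.0, 0.029, -0.0]
ft_force: [0.6, -0.0, 0.0]
opening: 51.2
grip_force: 0.0
```

```bash
python3 plan.py "374 251 95 0.06"; python3 plan.py "393 252 102 .06;411 253 105 .06; 429 254 102 .06; 446 255 95 .06"; python3 plan.py "446 255 200 .06"
```

```text
[0.0, -0.001, 0.19] [0, 0, np.float64(-0.0)] rows>= 1.5
[0.038, 0.001, -0.014] [0, 0, np.float64(-0.0)] rows>= 0.3
[0.074, 0.001, -0.02] [0, 0, np.float64(-0.0)] rows>= 0.3
[0.111, 0.001, -0.014] [0, 0, np.float64(-0.0)] rows>= 0.3
[0.145, 0.001, -0.0] [0, 0, np.float64(-0.0)] rows>= 0.3
[-0.0, 0.0, -0.21] [0, 0, np.float64(-0.0)] rows>= 1.7
```

Emit:
{"op": "carry_out", "data": {"steps": [[[0,-0.001,0.1],[0,0,0],0.2],[[0,-0.001,0.19],[0,0,0],0.2],[[0,-0.001,0.19],[0,0,0],0.2],[[0,-0.001,0.19],[0,0,0],0.2],[[0,-0.001,0.19],[0,0,0],-1],[[0,-0.001,0.19],[0,0,0],-1],[[0,-0.001,0.19],[0,0,0],-1],[[0,-0.001,0.19],[0,0,0],-1]], "newtons": 20}}

```text
time_s: 4.1
position: [374.2, 249.5, 96.7]
eef_rot: [0.002, 1.0, 0.03, 0.0]
ft_force: [-2.4, -8.5, 8.5]
opening: 24.6
grip_force: 19.3
```

Emit:
{"op": "carry_out", "data": {"steps": [[[0.038,0.001,-0.014],[0,0,0],-1],[[0.074,0.001,-0.02],[0,0,0],-1],[[0.111,0.001,-0.014],[0,0,0],-1],[[0.145,0.001,0],[0,0,0],-1],[[0.145,0.001,0],[0,0,0],-1],[[0.145,0.001,0],[0,0,0],-1]]}}

```text
time_s: 4.85
position: [448.1, 254.1, 96.0]
eef_rot: [0.001, 1.0, 0.03, 0.001]
ft_force: [0.9, -5.8, 1.9]
opening: 24.0
grip_force: 21.0
```

Emit:
{"op": "carry_out", "data": {"steps": [[[0.01,0,0.006],[0,0,0],-1],[[0.01,0,0.006],[0,0,0],-1],[[0.01,0,0.006],[0,0,0],-1]]}}

```text
time_s: 5.22
position: [452.2, 254.4, 93.6]
eef_rot: [0.001, 1.0, 0.03, 0.001]
ft_force: [-2.2, -6.7, 6.8]
opening: 24.2
grip_force: 21.5
```

Now I release, rise, and check with both cameras.

Emit:
{"op": "carry_out", "data": {"steps": [[[0,0,0],[0,0,0],0.2],[[0,0,0],[0,0,0],0.2],[[0,0,0],[0,0,0],0.2],[[0,0,-0.1],[0,0,0],0.2],[[0,0,-0.2],[0,0,0],0.2],[[0,0,-0.2],[0,0,0],0.2],[[0,0,-0.2],[0,0,0],0.2],[[0,0,-0.2],[0,0,0],0.2]]}}

```text
time_s: 6.22
position: [450.0, 254.8, 189.9]
eef_rot: [0.001, 1.0, 0.03, -0.002]
ft_force: [0.0, -0.4, -0.0]
opening: 50.8
grip_force: 0.0
```

```bash
python3 - <<'E'
from m import *
b=snap('side');x0,y0,x1,y1=230,130,390,250
cv2.imwrite('pics/c2.png',cv2.resize(b['img'][y0:y1,x0:x1,::-1],None,fx=5,fy=5,interpolation=2))
for X in(-178,-112.6,-102):
    p=np.array([547,260.])+X*np.array([np.cos(.06),np.sin(.06)]);print(X,p,(proj(b,[*p,34+np.sqrt(6400-(X+140)**2)])-[x0,y0])*5)
E
echo "451 255 191 0.06" > cmd.txt; python3 plan.py "451 255 193.5 0.06" >/dev/null; cat cmd.txt; python3 -c "
from h import *;s=env.get_state();print(s['position'],s['ft_force'])"
```

```text
-178 [369.32030389 249.32640685] [ 85.35711868 331.26762718]
-112.6 [434.6026192  253.24805287] [200.56088908 313.34063037]
-102 [445.18354493 253.88367134] [219.72108083 318.292098  ]
4.510000000000000000e+02
2.550000000000000000e+02
1.935000000000000000e+02
5.999999999999999778e-02
[450.03465868 254.77014721 189.87488765] [-0.31311735 -0.00863266 -0.58078072]
```

View pics/c2.png

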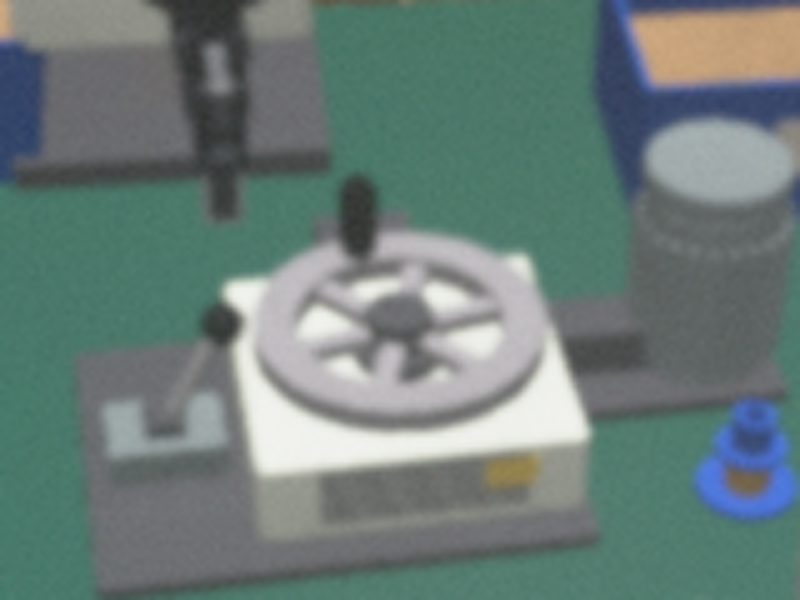

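The lever ball now sits at crop (220,323), which is the predicted fully-over position of (220,318). The knob top is at about crop (357,185), so it has not moved. Next is gripping the knob.

```bash
echo "451 255.3 191.5 0.06" > cmd.txt; python3 plan.py "529 327.5 185 1.43"; python3 plan.py "529 327.5 113 1.43"
```

```text
[0.164, -0.135, 0.013] [0, 0, np.float64(-0.872)] rows>= 7.3
[-0.0, 0.0, 0.144] [0, 0, np.float64(-0.0)] rows>= 1.2
```

Emit:
{"op": "carry_out", "data": {"steps": [[[0.164,-0.135,0.013],[0,0,-0.872],0.2],[[0.164,-0.135,0.013],[0,0,-0.872],0.2],[[0.164,-0.135,0.013],[0,0,-0.872],0.2],[[0.164,-0.135,0.013],[0,0,-0.872],0.2],[[0.164,-0.135,0.013],[0,0,-0.872],0.2],[[0.164,-0.135,0.013],[0,0,-0.872],0.2],[[0.164,-0.135,0.013],[0,0,-0.872],0.2],[[0.164,-0.135,0.013],[0,0,-0.872],0.2],[[0.164,-0.135,0.013],[0,0,-0.872],0.2],[[0.164,-0.135,0.013],[0,0,-0.872],0.2],[[0.164,-0.135,0.013],[0,0,-0.872],0.2]]}}

```text
time_s: 7.65
position: [528.9, 327.5, 184.9]
eef_rot: [-0.0, 0.755, 0.655, -0.0]
ft_force: [0.0, 0.9, 0.1]
opening: 51.3
grip_force: 0.0
```

Emit:
{"op": "carry_out", "data": {"steps": [[[0,0,0.08],[0,0,0],0.2],[[0,0,0.144],[0,0,0],0.2],[[0,0,0.144],[0,0,0],0.2],[[0,0,0.144],[0,0,0],0.2],[[0,0,0.144],[0,0,0],-1],[[0,0,0.144],[0,0,0],-1],[[0,0,0.144],[0,0,0],-1],[[0,0,0.144],[0,0,0],-1]], "newtons": 30}}

```text
time_s: 8.65
position: [530.4, 328.2, 115.5]
eef_rot: [0.0, 0.755, 0.655, 0.002]
ft_force: [-0.0, -0.7, 6.3]
opening: 23.1
grip_force: 29.6
```

```bash
cat > arc.py <<'E'
import sys,numpy as np
from plan import plan
f0,f1,n=map(float,sys.argv[1:4]);hx,hy=547,260
plan([[hx+70*np.cos(f),hy+70*np.sin(f),114,f-.4] for f in np.linspace(f0,f1,int(n)+1)[1:]])
E
python3 arc.py 1.81 2.21 4
cat > st.py <<'E'
from h import *
s=env.get_state();p=s['position'];f=s['ft_force'];r=p[:2]-[547,260];u=r/np.linalg.norm(r)
print('phi',np.arctan2(*r[::-1]).round(3),'r',np.linalg.norm(r).round(1),'tang',(-u[1]*f[0]+u[0]*f[1]).round(2),'rad',(u@f[:2]).round(2),f.round(1),s['opening'].round(1))
E
```

```text
[-0.005, -0.01, -0.002] [0, 0, np.float64(-0.051)] rows>= 0.4
[-0.012, -0.022, -0.002] [0, 0, np.float64(-0.115)] rows>= 0.5
[-0.02, -0.033, -0.002] [0, 0, np.float64(-0.178)] rows>= 0.5
[-0.029, -0.043, -0.002] [0, 0, np.float64(-0.242)] rows>= 0.5
```

Emit:
{"op": "carry_out", "data": {"steps": [[[-0.005,-0.01,-0.002],[0,0,-0.051],-1],[[-0.012,-0.022,-0.002],[0,0,-0.115],-1],[[-0.02,-0.033,-0.002],[0,0,-0.178],-1],[[-0.029,-0.043,-0.002],[0,0,-0.242],-1],[[-0.029,-0.043,-0.002],[0,0,-0.242],-1],[[-0.029,-0.043,-0.002],[0,0,-0.242],-1]], "newtons": 50}}

```text
time_s: 9.4
position: [507.6, 317.6, 115.6]
eef_rot: [0.001, 0.618, 0.786, 0.003]
ft_force: [2.7, 3.0, 0.8]
opening: 22.5
grip_force: 49.7
```

```bash
python3 st.py; python3 arc.py 2.21 2.61 4
```

```text
[-0.006, -0.013, 0.0] [0, 0, np.float64(-0.064)] rows>= 0.5
[-0.013, -0.025, 0.0] [0, 0, np.float64(-0.127)] rows>= 0.5
[-0.022, -0.036, 0.0] [0, 0, np.float64(-0.191)] rows>= 0.5
[-0.031, -0.046, 0.0] [0, 0, np.float64(-0.255)] rows>= 0.5Traceback (most recent call last):
  File "st.py", line 3, in <module>
    print('phi',np.arctan2(*r[::-1]).round(3),'r',np.linalg.norm(r).round(1),'tang',(-u[1]*f[0]+u[0]*f[1]).round(2),'rad',(u@f[:2]).round(2),f.round(1),s['opening'].round(1))
                                                                                                                                                        ^^^^^^^^^^^^^^^^^^
AttributeError: 'float' object has no attribute 'round'
```

Emit:
{"op": "carry_out", "data": {"steps": [[[-0.006,-0.013,0],[0,0,-0.064],-1],[[-0.013,-0.025,0],[0,0,-0.127],-1],[[-0.022,-0.036,0],[0,0,-0.191],-1],[[-0.031,-0.046,0],[0,0,-0.255],-1],[[-0.031,-0.046,0],[0,0,-0.255],-1]]}}

```text
time_s: 10.02
position: [489.4, 298.6, 115.6]
eef_rot: [0.001, 0.449, 0.894, 0.004]
ft_force: [5.9, 8.2, -3.0]
opening: 22.2
grip_force: 50.1
```

```bash
sed -i "s/s\['opening'\].round(1)/s['opening']/" st.py; python3 st.py; python3 arc.py 2.61 2.91 3
```

```text
phi 2.551 r 69.3 tang -10.11 rad -0.39 [ 5.9  8.2 -3. ] 22.236246334024088
[-0.006, -0.013, 0.0] [0, 0, np.float64(-0.063)] rows>= 0.5
[-0.014, -0.025, 0.0] [0, 0, np.float64(-0.127)] rows>= 0.5
[-0.022, -0.036, 0.0] [0, 0, np.float64(-0.191)] rows>= 0.5
```

Emit:
{"op": "carry_out", "data": {"steps": [[[-0.006,-0.013,0],[0,0,-0.063],-1],[[-0.014,-0.025,0],[0,0,-0.127],-1],[[-0.022,-0.036,0],[0,0,-0.191],-1],[[-0.022,-0.036,0],[0,0,-0.191],-1]]}}

```text
time_s: 10.52
position: [480.9, 279.8, 115.6]
eef_rot: [0.001, 0.311, 0.951, 0.004]
ft_force: [2.5, 11.2, -2.6]
opening: 22.5
grip_force: 50.4
```

```bash
python3 st.py; python3 arc.py 2.91 3.11 2
```

```text
phi 2.851 r 69.0 tang -11.5 rad 0.81 [ 2.5 11.2 -2.6] 22.488472529606756
[-0.006, -0.013, 0.0] [0, 0, np.float64(-0.063)] rows>= 0.5
[-0.013, -0.025, 0.0] [0, 0, np.float64(-0.127)] rows>= 0.5
```

Emit:
{"op": "carry_out", "data": {"steps": [[[-0.006,-0.013,0],[0,0,-0.063],-1],[[-0.013,-0.025,0],[0,0,-0.127],-1],[[-0.013,-0.025,0],[0,0,-0.127],-1],[[-0.013,-0.025,0],[0,0,-0.127],-1]]}}

```text
time_s: 11.02
position: [478.3, 265.7, 115.6]
eef_rot: [0.001, 0.215, 0.977, 0.004]
ft_force: [1.7, 11.1, -1.2]
opening: 22.5
grip_force: 50.5
```

```bash
python3 st.py; python3 arc.py 3.11 3.26 2
```

```text
phi 3.059 r 69.0 tang -11.15 rad -0.79 [ 1.7 11.1 -1.2] 22.497967975346473
[-0.005, -0.009, 0.0] [0, 0, np.float64(-0.048)] rows>= 0.4
[-0.01, -0.019, 0.0] [0, 0, np.float64(-0.096)] rows>= 0.4
```

Emit:
{"op": "carry_out", "data": {"steps": [[[-0.005,-0.009,0],[0,0,-0.048],-1],[[-0.01,-0.019,0],[0,0,-0.096],-1],[[-0.01,-0.019,0],[0,0,-0.096],-1],[[-0.01,-0.019,0],[0,0,-0.096],-1]]}}

```text
time_s: 11.52
position: [478.2, 254.6, 115.5]
eef_rot: [0.001, 0.141, 0.99, 0.003]
ft_force: [-0.7, 9.6, 0.8]
opening: 22.5
grip_force: 50.7
```

```bash
python3 st.py; python3 arc.py 3.26 3.41 2
```

```text
phi -3.064 r 69.0 tang -9.61 rad -0.02 [-0.7  9.6  0.8] 22.45053522020958
[-0.005, -0.009, 0.0] [0, 0, np.float64(-0.047)] rows>= 0.4
[-0.01, -0.018, 0.0] [0, 0, np.float64(-0.095)] rows>= 0.4
```

Emit:
{"op": "carry_out", "data": {"steps": [[[-0.005,-0.009,0],[0,0,-0.047],-1],[[-0.01,-0.018,0],[0,0,-0.095],-1],[[-0.01,-0.018,0],[0,0,-0.095],-1],[[-0.01,-0.018,0],[0,0,-0.095],-1]]}}

```text
time_s: 12.02
position: [480.0, 243.9, 115.5]
eef_rot: [0.0, 0.066, 0.998, 0.002]
ft_force: [-2.3, 7.0, 3.1]
opening: 22.5
grip_force: 50.8
```

```bash
python3 st.py; python3 arc.py 3.41 3.53 2
```

```text
phi -2.906 r 68.9 tang -7.38 rad 0.55 [-2.3  7.   3.1] 22.475264396679997
[-0.003, -0.008, 0.0] [0, 0, np.float64(-0.038)] rows>= 0.3
[-0.007, -0.015, 0.0] [0, 0, np.float64(-0.076)] rows>= 0.3
```

Emit:
{"op": "carry_out", "data": {"steps": [[[-0.003,-0.008,0],[0,0,-0.038],-1],[[-0.007,-0.015,0],[0,0,-0.076],-1],[[-0.007,-0.015,0],[0,0,-0.076],-1],[[-0.007,-0.015,0],[0,0,-0.076],-1]]}}

```text
time_s: 12.52
position: [482.6, 235.5, 115.5]
eef_rot: [0.0, 0.007, 1.0, 0.002]
ft_force: [-1.9, 5.2, 3.8]
opening: 22.7
grip_force: 50.8
```

```bash
python3 st.py; python3 arc.py 3.53 3.61 2; python3 - <<'E'
import numpy as np
from scipy.optimize import curve_fit
from h import *
s=env.get_state();r=s['position'][:2]-[547,260];u=r/np.linalg.norm(r);f=s['ft_force'];ph=np.arctan2(r[1],r[0])%(2*np.pi);F=u[1]*f[0]-u[0]*f[1]
D=np.array([(2.171,3.9),(2.551,10.1),(2.851,11.5),(3.059,11.15),(3.219,9.6),(3.377,7.4),(ph,F)])
for d in(D,D[1:]):
    p,_=curve_fit(lambda x,A,B,t:A-B*np.sin(2*(x-t)),d[:,0],d[:,1],[4.7,9,3.6]);print(p)
E
```

```text
phi -2.777 r 68.9 tang -5.54 rad -0.06 [-1.9  5.2  3.8] 22.711336678361103
[-0.002, -0.005, 0.0] [0, 0, np.float64(-0.026)] rows>= 0.2
[-0.005, -0.01, 0.0] [0, 0, np.float64(-0.051)] rows>= 0.2
[2.57617335 9.12552782 3.66239616]
[3.12045513 8.53379706 3.64709502]
```

Emit:
{"op": "carry_out", "data": {"steps": [[[-0.002,-0.005,0],[0,0,-0.026],-1],[[-0.005,-0.01,0],[0,0,-0.051],-1],[[-0.005,-0.01,0],[0,0,-0.051],-1],[[-0.005,-0.01,0],[0,0,-0.051],-1]]}}

```text
time_s: 13.02
position: [485.0, 229.8, 115.5]
eef_rot: [0.0, -0.033, 0.999, 0.001]
ft_force: [-2.0, 3.9, 6.0]
opening: 22.7
grip_force: 51.1
```

```bash
python3 st.py; python3 arc.py 3.61 3.70 2
```

```text
phi -2.689 r 69.0 tang -4.37 rad 0.05 [-2.   3.9  6. ] 22.69566164826303
[-0.002, -0.006, 0.0] [0, 0, np.float64(-0.029)] rows>= 0.2
[-0.005, -0.012, 0.0] [0, 0, np.float64(-0.058)] rows>= 0.2
```

Emit:
{"op": "carry_out", "data": {"steps": [[[-0.002,-0.006,0],[0,0,-0.029],-1],[[-0.005,-0.012,0],[0,0,-0.058],-1],[[-0.005,-0.012,0],[0,0,-0.058],-1],[[-0.005,-0.012,0],[0,0,-0.058],-1]]}}

```text
time_s: 13.52
position: [488.4, 223.5, 115.5]
eef_rot: [0.001, -0.079, 0.997, 0.001]
ft_force: [0.3, 1.7, 5.8]
opening: 22.6
grip_force: 51.2
```

```bash
python3 st.py;  python3 arc.py 3.70 3.79 2
```

```text
phi -2.584 r 69.0 tang -1.27 rad -1.17 [0.3 1.7 5.8] 22.6237837734853
[-0.003, -0.005, 0.0] [0, 0, np.float64(-0.028)] rows>= 0.2
[-0.006, -0.011, 0.0] [0, 0, np.float64(-0.057)] rows>= 0.2
```

```bash
python3 - <<'E'
import numpy as np
from scipy.optimize import curve_fit
from h import *
L=[]
for i in range(6):
    viewer.snapshot('side');s=env.get_state();r=s['position'][:2]-[547,260];u=r/np.linalg.norm(r);f=s['ft_force'];ph=np.arctan2(r[1],r[0])%(2*np.pi);L.append((ph,u[1]*f[0]-u[0]*f[1]))
L=np.array(L);print(L.round(2).tolist(),L.mean(0))
D=np.array([(2.551,10.1),(2.851,11.5),(3.059,11.15),(3.219,9.6),(3.377,7.4),(3.506,5.54),(3.594,4.37),L.mean(0)])
p,_=curve_fit(lambda x,A,B,t:A-B*np.sin(2*(x-t)),D[:,0],D[:,1],[4.7,9,3.6]);print(p)
for B in(9.3,):
  p,_=curve_fit(lambda x,A,t:A-B*np.sin(2*(x-t)),D[:,0],D[:,1],[4.7,3.6]);print(p)
E
```

```text
[[3.7, 2.21], [3.7, 2.43], [3.7, 1.83], [3.7, 2.25], [3.7, 2.55], [3.7, 2.29]] [3.69900798 2.26134415]
[3.24478725 8.38953713 3.64711932]
[2.5083854  3.67300221]
```

Emit:
{"op": "carry_out", "data": {"steps": [[[-0.003,-0.005,0],[0,0,-0.028],-1],[[-0.004,-0.008,0],[0,0,-0.04],-1],[[-0.004,-0.008,0],[0,0,-0.04],-1],[[-0.004,-0.008,0],[0,0,-0.04],-1]]}}

```text
time_s: 14.32
position: [491.1, 219.5, 115.5]
eef_rot: [0.001, -0.11, 0.994, 0.0]
ft_force: [0.0, 2.0, 6.5]
opening: 22.4
grip_force: 51.3
```

```bash
python3 - <<'E'
from h import *
for i in range(5): viewer.snapshot('side');exec(open('st.py').read().split('\n',1)[1])
E
```

```text
phi -2.516 r 69.1 tang -1.9 rad 0.11 [-1.2  1.5  5.3] 22.41710719888235
phi -2.515 r 69.1 tang -1.09 rad -0.3 [-0.4  1.1  4.9] 22.28625644505569
phi -2.515 r 69.0 tang -1.52 rad -1.33 [0.2 2.  6.2] 22.527542952368943
phi -2.515 r 69.0 tang -0.36 rad 0.22 [-0.4  0.2  6. ] 22.535319166488513
phi -2.515 r 69.1 tang -1.71 rad -0.05 [-1.   1.4  5.5] 22.398964166951465
```

Emit:
{"op": "carry_out", "data": {"steps": [[[0,0,0],[0,0,0],-0.1],[[0,0,0],[0,0,0],0],[[0,0,0],[0,0,0],0.1],[[0,0,0],[0,0,0],0.1],[[0,0,0],[0,0,0],0.1],[[0,0,-0.1],[0,0,0],0.1],[[0,0,-0.2],[0,0,0],0.1],[[0,0,-0.2],[0,0,0],0.1],[[0,0,-0.2],[0,0,0],0.1],[[0,0,-0.2],[0,0,0],0.1]], "newtons": 40}}

```text
time_s: 15.82
position: [489.1, 218.7, 212.4]
eef_rot: [-0.002, -0.111, 0.994, -0.0]
ft_force: [-0.7, -0.5, -0.2]
opening: 46.9
grip_force: 0.0
```

```bash
cat st.py|tail -1 >/dev/null; python3 - <<'E'
from m import *
b=snap('side');x0,y0,x1,y1=230,130,390,250
cv2.imwrite('pics/c3.png',cv2.resize(b['img'][y0:y1,x0:x1,::-1],None,fx=5,fy=5,interpolation=2))
for f in (3.65,3.77,3.9,4.05): print(f,(proj(b,[547+70*np.cos(f),260+70*np.sin(f),146])-[x0,y0])*5)
s=env.get_state();print(s['position'],s['eef_rot'],s['joints'].round(2))
E
echo 490.8 219.3 214 3.35 > cmd.txt; python3 plan.py "470 -58 170 4.0"
```

```text
3.65 [291.53100311 283.5467001 ]
3.77 [300.61563924 290.70357187]
3.9 [312.13044913 297.68525623]
4.05 [327.32926651 304.56905912]
[489.15667291 218.68811461 212.32296489] [-1.67570663e-03 -1.10525986e-01  9.93871722e-01 -4.45628402e-04] [ 0.37  0.02  1.92  0.    1.21 -1.42]
[0.155, -0.534, 0.088] [0, 0, np.float64(-0.414)] rows>= 4.5
```

View pics/c3.png

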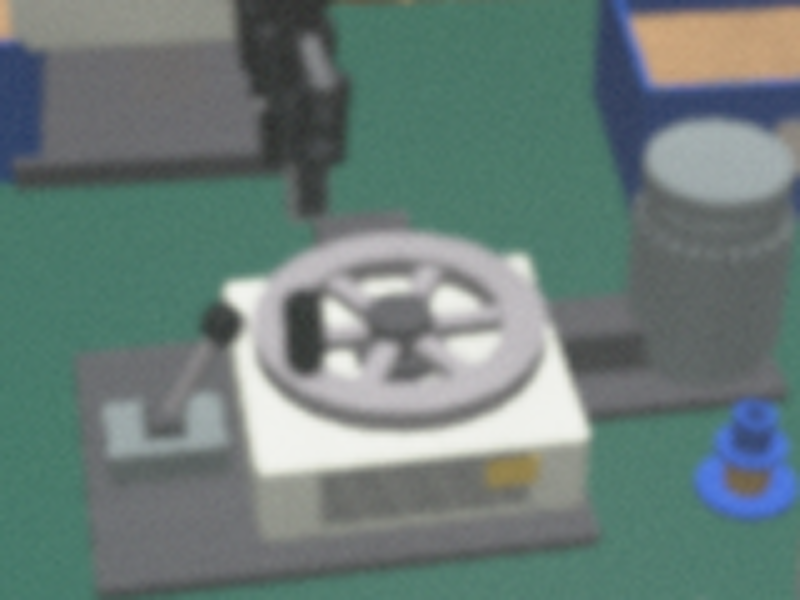

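The knob top sits at about crop (303,295), matching the predicted 3.77 to 3.8 rad, so the wheel is holding just past the dead point. Bobbins next.

```bash
echo 490.2 219.3 213.3 3.363 > cmd.txt; python3 plan.py "468.8 -60 150 2.41"; python3 plan.py "468.8 -60 52 2.41"; python3 plan.py "468.8 -60 150 2.41"
```

```text
[0.164, -0.536, 0.127] [0, 0, np.float64(0.607)] rows>= 5.1
[0.001, -0.0, 0.196] [0, 0, np.float64(-0.0)] rows>= 1.6
[-0.0, -0.0, -0.196] [0, 0, np.float64(-0.0)] rows>= 1.6
```

Emit:
{"op": "carry_out", "data": {"steps": [[[0.164,-0.536,0.05],[0,0,0.607],0.1],[[0.164,-0.536,0.05],[0,0,0.607],0.1],[[0.164,-0.536,0.05],[0,0,0.607],0.1],[[0.164,-0.536,0.05],[0,0,0.607],0.1],[[0.164,-0.536,0.127],[0,0,0.607],0.1],[[0.164,-0.536,0.127],[0,0,0.607],0.1],[[0.164,-0.536,0.127],[0,0,0.607],0.1],[[0.164,-0.536,0.127],[0,0,0.607],0.1],[[0.164,-0.536,0.127],[0,0,0.607],0.1]]}}

```text
time_s: 17.0
position: [470.2, -59.5, 151.9]
eef_rot: [0.001, 0.357, 0.934, 0.0]
ft_force: [-0.0, -0.0, -0.4]
opening: 47.1
grip_force: 0.0
```

Emit:
{"op": "carry_out", "data": {"steps": [[[0,0,0.1],[0,0,0],0.1],[[0.001,0,0.196],[0,0,0],0.1],[[0.001,0,0.196],[0,0,0],0.1],[[0.001,0,0.196],[0,0,0],0.1],[[0.001,0,0.196],[0,0,0],-1],[[0.001,0,0.196],[0,0,0],-1],[[0.001,0,0.196],[0,0,0],-1],[[0.001,0,0.196],[0,0,0],-1]]}}

```text
time_s: 18.0
position: [470.3, -61.3, 55.7]
eef_rot: [0.002, 0.357, 0.934, -0.001]
ft_force: [-3.4, -3.7, 7.4]
opening: 24.1
grip_force: 39.1
```

Emit:
{"op": "carry_out", "data": {"steps": [[[0,0,-0.05],[0,0,0],-1],[[0,0,-0.12],[0,0,0],-1],[[0,0,-0.196],[0,0,0],-1],[[0,0,-0.196],[0,0,0],-1]]}}

```text
time_s: 18.5
position: [472.8, -60.7, 156.3]
eef_rot: [0.005, 0.358, 0.934, 0.001]
ft_force: [0.2, 0.5, -0.1]
opening: 24.4
grip_force: 39.7
```

```bash
cat > cell_pos.py <<'E'
import sys
from m import *
from plan import plan
a=snap('top');P=tray(a)[:,:2];c=P.mean(0)+[0,-3.5]
# long axis
e=P[1]-P[0] if np.linalg.norm(P[1]-P[0])>np.linalg.norm(P[2]-P[1]) else P[2]-P[1]
e=e/np.linalg.norm(e);e=e*np.sign(e[0]);n=np.array([-e[1],e[0]])
print('tray',c.round(1),np.arctan2(e[1],e[0]).round(3),np.linalg.norm(P[1]-P[0]).round(),np.linalg.norm(P[2]-P[1]).round())
i=int(sys.argv[1]);x,y=[(-80,42),(-80,-42),(0,42),(0,-42),(80,42)][i]
t=c+e*x+n*y;print('cell',t.round(1))
plan([[*t,150,2.41]]);plan([[*t,46,2.41]]);plan([[*t,150,2.41]])
if len(sys.argv)>2: X,Y=map(float,sys.argv[2:4]);plan([[X,Y,150,2.41]]);plan([[X,Y,52,2.41]]);plan([[X,Y,150,2.41]])
E
python3 cell_pos.py 0 535.5 18
```

```text
tray [ 525.7 -318.6] 0.095 197.0 264.0
cell [ 442.1 -284.4]
[-0.261, -0.37, -0.0] [0, 0, np.float64(-0.0)] rows>= 3.6
[0.0, 0.0, 0.208] [0, 0, np.float64(-0.0)] rows>= 1.7
[0.0, 0.0, -0.208] [0, 0, np.float64(-0.0)] rows>= 1.7
[0.266, 0.575, -0.0] [0, 0, np.float64(-0.0)] rows>= 5.1
[-0.0, 0.0, 0.196] [0, 0, np.float64(-0.0)] rows>= 1.6
[-0.0, 0.0, -0.196] [0, 0, np.float64(-0.0)] rows>= 1.6
```

Emit:
{"op": "carry_out", "data": {"steps": [[[-0.261,-0.37,0],[0,0,0],-1],[[-0.261,-0.37,0],[0,0,0],-1],[[-0.261,-0.37,0],[0,0,0],-1],[[-0.261,-0.37,0],[0,0,0],-1],[[-0.261,-0.37,0],[0,0,0],-1],[[-0.261,-0.37,0],[0,0,0],-1],[[-0.261,-0.37,0],[0,0,0],-1]]}}

```text
time_s: 19.42
position: [442.1, -283.4, 150.2]
eef_rot: [-0.001, 0.357, 0.934, 0.0]
ft_force: [-0.2, 0.4, -0.5]
opening: 24.2
grip_force: 39.7
```

Emit:
{"op": "carry_out", "data": {"steps": [[[0,0,0.1],[0,0,0],-1],[[0,0,0.18],[0,0,0],-1],[[0,0,0.208],[0,0,0],-1],[[0,0,0.208],[0,0,0],-1],[[0,0,0.208],[0,0,0],-1],[[0,0,0.208],[0,0,0],-1]]}}

```text
time_s: 20.18
position: [443.1, -285.2, 47.9]
eef_rot: [0.001, 0.358, 0.934, -0.0]
ft_force: [-0.1, -0.9, 0.0]
opening: 24.0
grip_force: 39.2
```

Emit:
{"op": "carry_out", "data": {"steps": [[[0,0,0.004],[0,0,0],-1],[[0,0,0.004],[0,0,0],0.1],[[0,0,0.004],[0,0,0],0.1],[[0,0,0.004],[0,0,0],0.1],[[0,0,-0.1],[0,0,0],0.1],[[0,0,-0.208],[0,0,0],0.1],[[0,0,-0.208],[0,0,0],0.1]]}}

```text
time_s: 21.05
position: [445.8, -287.3, 156.6]
eef_rot: [0.005, 0.358, 0.934, -0.001]
ft_force: [0.6, 0.2, -0.4]
opening: 46.9
grip_force: 0.0
```

Emit:
{"op": "carry_out", "data": {"steps": [[[0.266,0.575,0],[0,0,0],0.1],[[0.266,0.575,0],[0,0,0],0.1],[[0.266,0.575,0],[0,0,0],0.1],[[0.266,0.575,0],[0,0,0],0.1],[[0.266,0.575,0],[0,0,0],0.1],[[0.266,0.575,0],[0,0,0],0.1],[[0.266,0.575,0],[0,0,0],0.1],[[0.266,0.575,0],[0,0,0],0.1]]}}

```text
time_s: 22.05
position: [534.8, 16.6, 150.2]
eef_rot: [-0.0, 0.359, 0.934, -0.0]
ft_force: [-0.2, 0.4, -0.3]
opening: 47.0
grip_force: 0.0
```

```bash
python3 - <<'E'
from m import *
a=snap('top','t4.png');print(env.get_state()['position'])
E
```

```text
[534.88402439  16.47390416 150.33854187]
```

View pics/t4.png

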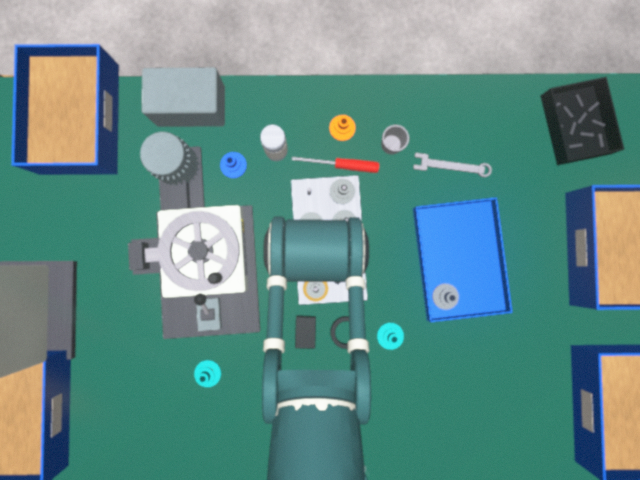

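The first bobbin stands in the tray at (446,297). The tray has not shifted, and the knob is at about (214,278).

Emit:
{"op": "carry_out", "data": {"steps": [[[0,0,0.1],[0,0,0],0.1],[[0,0,0.196],[0,0,0],0.1],[[0,0,0.196],[0,0,0],0.1],[[0,0,0.196],[0,0,0],0.1],[[0,0,0.196],[0,0,0],-1],[[0,0,0.196],[0,0,0],-1],[[0,0,0.196],[0,0,0],-1],[[0,0,0.196],[0,0,0],-1]]}}

```text
time_s: 23.1
position: [537.4, 17.6, 55.4]
eef_rot: [0.002, 0.358, 0.934, 0.0]
ft_force: [0.3, -0.8, 6.1]
opening: 24.2
grip_force: 39.4
```

Emit:
{"op": "carry_out", "data": {"steps": [[[0,0,-0.05],[0,0,0],-1],[[0,0,-0.12],[0,0,0],-1],[[0,0,-0.196],[0,0,0],-1],[[0,0,-0.196],[0,0,0],-1]]}}

```text
time_s: 23.6
position: [538.8, 18.0, 155.6]
eef_rot: [0.004, 0.358, 0.934, 0.002]
ft_force: [-0.6, -0.3, -0.6]
opening: 24.1
grip_force: 40.2
```

```bash
python3 cell_pos.py 1 606.5 22; python3 - <<'E'
from m import *
a=snap('top');g=a['img'].max(2)<60
for c,st in blobs(g,20,900):
    if 150<c[0]<250 and 200<c[1]<310: p=onz(a,*c,130);print(c,st,p,np.arctan2(p[1]-260,p[0]-547)%6.283,np.hypot(p[1]-260,p[0]-547))
E
```

```text
tray [ 525.8 -319.1] 0.095 196.0 264.0
cell [ 450.2 -368.6]
[-0.39, -0.689, -0.0] [0, 0, np.float64(-0.0)] rows>= 6.3
[-0.0, -0.0, 0.208] [0, 0, np.float64(-0.0)] rows>= 1.7
[-0.0, -0.0, -0.208] [0, 0, np.float64(-0.0)] rows>= 1.7
[0.289, 0.79, -0.0] [0, 0, np.float64(-0.0)] rows>= 6.7
[0.0, -0.0, 0.196] [0, 0, np.float64(-0.0)] rows>= 1.6
[0.0, -0.0, -0.196] [0, 0, np.float64(-0.0)] rows>= 1.6
```

Emit:
{"op": "carry_out", "data": {"steps": [[[-0.39,-0.689,0],[0,0,0],-1],[[-0.39,-0.689,0],[0,0,0],-1],[[-0.39,-0.689,0],[0,0,0],-1],[[-0.39,-0.689,0],[0,0,0],-1],[[-0.39,-0.689,0],[0,0,0],-1],[[-0.39,-0.689,0],[0,0,0],-1],[[-0.39,-0.689,0],[0,0,0],-1],[[-0.39,-0.689,0],[0,0,0],-1],[[-0.39,-0.689,0],[0,0,0],-1],[[-0.39,-0.689,0],[0,0,0],-1]]}}

```text
time_s: 24.95
position: [450.6, -366.9, 150.4]
eef_rot: [-0.0, 0.357, 0.934, 0.0]
ft_force: [-0.2, 0.4, -0.5]
opening: 24.2
grip_force: 40.2
```

Emit:
{"op": "carry_out", "data": {"steps": [[[0,0,0.1],[0,0,0],-1],[[0,0,0.18],[0,0,0],-1],[[0,0,0.212],[0,0,0],-1],[[0,0,0.212],[0,0,0],-1],[[0,0,0.212],[0,0,0],-1],[[0,0,0.212],[0,0,0],0.1],[[0,0,0.212],[0,0,0],0.1],[[0,0,0.212],[0,0,0],0.1],[[0,0,0.1],[0,0,0],0.1],[[0,0,0],[0,0,0],0.1],[[0,0,0],[0,0,0],0.1]]}}

```text
time_s: 26.32
position: [453.4, -371.5, 156.7]
eef_rot: [0.005, 0.358, 0.934, -0.002]
ft_force: [-0.3, -0.1, -0.2]
opening: 47.2
grip_force: 0.0
```

Emit:
{"op": "carry_out", "data": {"steps": [[[0.289,0.79,0],[0,0,0],0.1],[[0.289,0.79,0],[0,0,0],0.1],[[0.289,0.79,0],[0,0,0],0.1],[[0.289,0.79,0],[0,0,0],0.1],[[0.289,0.79,0],[0,0,0],0.1],[[0.289,0.79,0],[0,0,0],0.1],[[0.289,0.79,0],[0,0,0],0.1],[[0.289,0.79,0],[0,0,0],0.1],[[0.289,0.79,0],[0,0,0],0.1],[[0.289,0.79,0],[0,0,0],0.1]]}}

```text
time_s: 27.58
position: [606.0, 20.5, 150.2]
eef_rot: [-0.0, 0.359, 0.934, -0.0]
ft_force: [-0.8, -0.8, 0.8]
opening: 46.8
grip_force: 0.0
```

Emit:
{"op": "carry_out", "data": {"steps": [[[0,0,0.1],[0,0,0],0.1],[[0,0,0.196],[0,0,0],0.1],[[0,0,0.196],[0,0,0],0.1],[[0,0,0.196],[0,0,0],0.1],[[0,0,0.196],[0,0,0],-1],[[0,0,0.196],[0,0,0],-1],[[0,0,0.196],[0,0,0],-1],[[0,0,0.196],[0,0,0],-1]]}}

```text
time_s: 28.58
position: [608.4, 21.5, 55.3]
eef_rot: [0.002, 0.358, 0.934, 0.0]
ft_force: [-0.1, -1.8, 6.7]
opening: 24.7
grip_force: 39.2
```

Emit:
{"op": "carry_out", "data": {"steps": [[[0,0,-0.05],[0,0,0],-1],[[0,0,-0.12],[0,0,0],-1],[[0,0,-0.196],[0,0,0],-1],[[0,0,-0.196],[0,0,0],-1]]}}

```text
time_s: 29.08
position: [610.0, 21.9, 155.9]
eef_rot: [0.004, 0.358, 0.934, 0.002]
ft_force: [-0.4, -0.0, -1.1]
opening: 24.5
grip_force: 40.1
```

```bash
python3 cell_pos.py 2 611 -54;python3 - <<'E'
from m import *
a=snap('top','t5.png')
E
```

```text
tray [ 525.7 -318.9] 0.101 195.0 265.0
cell [ 521.5 -277.1]
[-0.273, -0.559, -0.0] [0, 0, np.float64(-0.0)] rows>= 5.0
[-0.0, 0.0, 0.208] [0, 0, np.float64(-0.0)] rows>= 1.7
[-0.0, 0.0, -0.208] [0, 0, np.float64(-0.0)] rows>= 1.7
[0.165, 0.452, -0.0] [0, 0, np.float64(-0.0)] rows>= 3.8
[0.0, -0.0, 0.196] [0, 0, np.float64(-0.0)] rows>= 1.6
[0.0, -0.0, -0.196] [0, 0, np.float64(-0.0)] rows>= 1.6
```

View pics/t5.png

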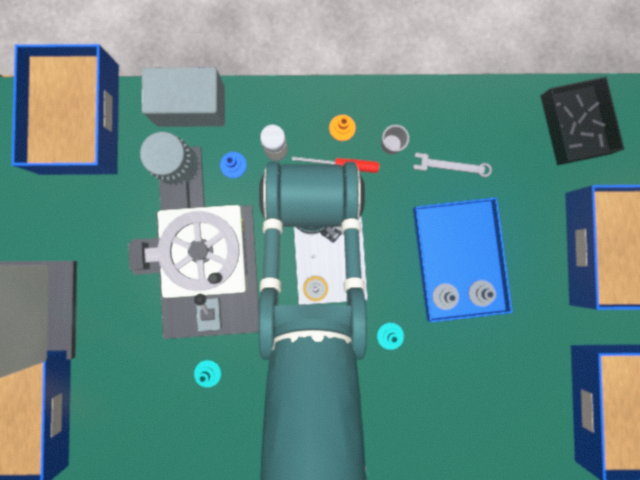

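Two bobbins are standing in the tray at (446,297) and (484,293), and the third is held. The rest goes the same way.

Emit:
{"op": "carry_out", "data": {"steps": [[[-0.273,-0.559,0],[0,0,0],-1],[[-0.273,-0.559,0],[0,0,0],-1],[[-0.273,-0.559,0],[0,0,0],-1],[[-0.273,-0.559,0],[0,0,0],-1],[[-0.273,-0.559,0],[0,0,0],-1],[[-0.273,-0.559,0],[0,0,0],-1],[[-0.273,-0.559,0],[0,0,0],-1],[[-0.273,-0.559,0],[0,0,0],-1]]}}

```text
time_s: 30.18
position: [521.5, -275.7, 149.9]
eef_rot: [-0.001, 0.357, 0.934, 0.0]
ft_force: [-0.0, -0.9, -0.4]
opening: 24.4
grip_force: 40.2
```

Emit:
{"op": "carry_out", "data": {"steps": [[[0,0,0.1],[0,0,0],-1],[[0,0,0.18],[0,0,0],-1],[[0,0,0.212],[0,0,0],-1],[[0,0,0.212],[0,0,0],-1],[[0,0,0.212],[0,0,0],-1],[[0,0,0.212],[0,0,0],0.1],[[0,0,0.212],[0,0,0],0.1],[[0,0,0.212],[0,0,0],0.1],[[0,0,0.1],[0,0,0],0.1],[[0,0,0],[0,0,0],0.1],[[0,0,0],[0,0,0],0.1]]}}

```text
time_s: 31.55
position: [525.1, -279.6, 156.8]
eef_rot: [0.005, 0.358, 0.934, -0.001]
ft_force: [0.7, -0.5, -0.5]
opening: 46.9
grip_force: 0.0
```

Emit:
{"op": "carry_out", "data": {"steps": [[[0.165,0.452,0],[0,0,0],0.1],[[0.165,0.452,0],[0,0,0],0.1],[[0.165,0.452,0],[0,0,0],0.1],[[0.165,0.452,0],[0,0,0],0.1],[[0.165,0.452,0],[0,0,0],0.1],[[0.165,0.452,0],[0,0,0],0.1],[[0.165,0.452,0],[0,0,0],0.1],[[0.165,0.452,0],[0,0,0],0.1]]}}

```text
time_s: 32.55
position: [610.8, -55.5, 150.7]
eef_rot: [-0.0, 0.359, 0.933, -0.0]
ft_force: [0.7, 0.4, 0.2]
opening: 47.2
grip_force: 0.0
```

Emit:
{"op": "carry_out", "data": {"steps": [[[0,0,0.1],[0,0,0],0.1],[[0,0,0.196],[0,0,0],0.1],[[0,0,0.196],[0,0,0],0.1],[[0,0,0.196],[0,0,0],0.1],[[0,0,0.196],[0,0,0],-1],[[0,0,0.196],[0,0,0],-1],[[0,0,0.196],[0,0,0],-1],[[0,0,0.196],[0,0,0],-1]]}}

```text
time_s: 33.55
position: [613.1, -54.5, 55.5]
eef_rot: [0.002, 0.358, 0.934, 0.0]
ft_force: [-1.7, -1.4, 7.8]
opening: 24.1
grip_force: 39.3
```

Emit:
{"op": "carry_out", "data": {"steps": [[[0,0,-0.05],[0,0,0],-1],[[0,0,-0.12],[0,0,0],-1],[[0,0,-0.196],[0,0,0],-1],[[0,0,-0.196],[0,0,0],-1]]}}

```text
time_s: 34.05
position: [614.4, -54.4, 155.8]
eef_rot: [0.004, 0.358, 0.934, 0.001]
ft_force: [-0.2, 0.2, -0.8]
opening: 24.5
grip_force: 40.3
```

```bash
python3 cell_pos.py 3 682.5 -50;python3 - <<'E'
from m import *
a=snap('top','t6.png')
E
```

```text
tray [ 525.7 -319.1] 0.095 196.0 264.0
cell [ 529.7 -360.9]
[-0.289, -0.565, -0.0] [0, 0, np.float64(-0.0)] rows>= 5.1
[-0.0, -0.0, 0.208] [0, 0, np.float64(-0.0)] rows>= 1.7
[-0.0, -0.0, -0.208] [0, 0, np.float64(-0.0)] rows>= 1.7
[0.188, 0.666, -0.0] [0, 0, np.float64(-0.0)] rows>= 5.5
[0.0, 0.0, 0.196] [0, 0, np.float64(-0.0)] rows>= 1.6
[0.0, 0.0, -0.196] [0, 0, np.float64(-0.0)] rows>= 1.6
```

View pics/t6.png

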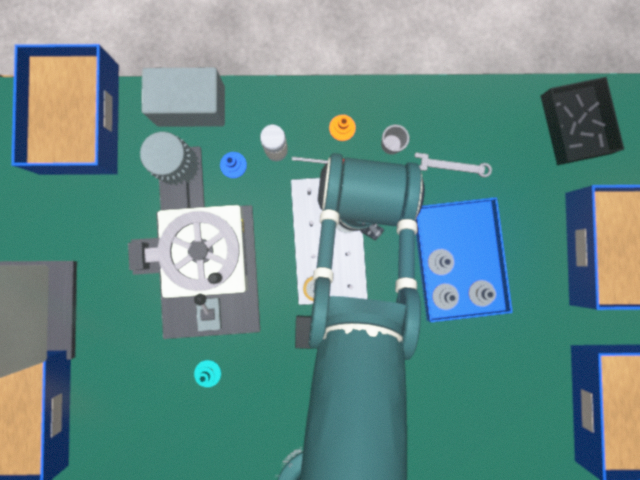

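Three bobbins are standing, the new one at (441,262); the fourth is held.

Emit:
{"op": "carry_out", "data": {"steps": [[[-0.289,-0.565,0],[0,0,0],-1],[[-0.289,-0.565,0],[0,0,0],-1],[[-0.289,-0.565,0],[0,0,0],-1],[[-0.289,-0.565,0],[0,0,0],-1],[[-0.289,-0.565,0],[0,0,0],-1],[[-0.289,-0.565,0],[0,0,0],-1],[[-0.289,-0.565,0],[0,0,0],-1],[[-0.289,-0.565,0],[0,0,0],-1]]}}

```text
time_s: 35.15
position: [529.7, -359.1, 149.6]
eef_rot: [-0.001, 0.357, 0.934, 0.001]
ft_force: [-0.4, -0.1, -0.7]
opening: 24.8
grip_force: 40.4
```

Emit:
{"op": "carry_out", "data": {"steps": [[[0,0,0.1],[0,0,0],-1],[[0,0,0.18],[0,0,0],-1],[[0,0,0.212],[0,0,0],-1],[[0,0,0.212],[0,0,0],-1],[[0,0,0.212],[0,0,0],-1],[[0,0,0.212],[0,0,0],0.1],[[0,0,0.212],[0,0,0],0.1],[[0,0,0.212],[0,0,0],0.1],[[0,0,0.1],[0,0,0],0.1],[[0,0,0],[0,0,0],0.1],[[0,0,0],[0,0,0],0.1]]}}

```text
time_s: 36.52
position: [533.3, -363.5, 157.3]
eef_rot: [0.005, 0.358, 0.934, -0.002]
ft_force: [-0.1, -0.1, 0.6]
opening: 46.9
grip_force: 0.0
```

Emit:
{"op": "carry_out", "data": {"steps": [[[0.188,0.666,0],[0,0,0],0.1],[[0.188,0.666,0],[0,0,0],0.1],[[0.188,0.666,0],[0,0,0],0.1],[[0.188,0.666,0],[0,0,0],0.1],[[0.188,0.666,0],[0,0,0],0.1],[[0.188,0.666,0],[0,0,0],0.1],[[0.188,0.666,0],[0,0,0],0.1],[[0.188,0.666,0],[0,0,0],0.1],[[0.188,0.666,0],[0,0,0],0.1]]}}

```text
time_s: 37.65
position: [681.7, -51.6, 150.2]
eef_rot: [-0.0, 0.359, 0.934, -0.0]
ft_force: [-0.4, -0.2, -0.2]
opening: 47.0
grip_force: 0.0
```

Emit:
{"op": "carry_out", "data": {"steps": [[[0,0,0.1],[0,0,0],0.1],[[0,0,0.196],[0,0,0],0.1],[[0,0,0.196],[0,0,0],0.1],[[0,0,0.196],[0,0,0],0.1],[[0,0,0.196],[0,0,0],-1],[[0,0,0.196],[0,0,0],-1],[[0,0,0.196],[0,0,0],-1],[[0,0,0.196],[0,0,0],-1]]}}

```text
time_s: 38.65
position: [683.7, -50.6, 55.0]
eef_rot: [0.001, 0.358, 0.934, 0.0]
ft_force: [-1.4, -0.7, 6.3]
opening: 23.2
grip_force: 39.7
```

Emit:
{"op": "carry_out", "data": {"steps": [[[0,0,-0.05],[0,0,0],-1],[[0,0,-0.12],[0,0,0],-1],[[0,0,-0.196],[0,0,0],-1],[[0,0,-0.196],[0,0,0],-1]]}}

```text
time_s: 39.15
position: [685.6, -50.5, 155.8]
eef_rot: [0.004, 0.358, 0.934, 0.001]
ft_force: [-0.1, 0.2, 0.4]
opening: 23.3
grip_force: 40.3
```

```bash
python3 cell_pos.py 4 600 30;python3 - <<'E'
from m import *
a=snap('top','t7.png')
E
```

```text
tray [ 516.2 -331.3] 0.097 195.0 265.0
cell [ 591.8 -281.7]
[-0.175, -0.466, -0.0] [0, 0, np.float64(-0.0)] rows>= 4.0
[0.0, 0.0, 0.208] [0, 0, np.float64(-0.0)] rows>= 1.7
[0.0, 0.0, -0.208] [0, 0, np.float64(-0.0)] rows>= 1.7
[0.405, 0.475, -0.0] [0, 0, np.float64(-0.0)] rows>= 5.0
[-0.0, 0.0, 0.196] [0, 0, np.float64(-0.0)] rows>= 1.6
[-0.0, 0.0, -0.196] [0, 0, np.float64(-0.0)] rows>= 1.6
```

View pics/t7.png

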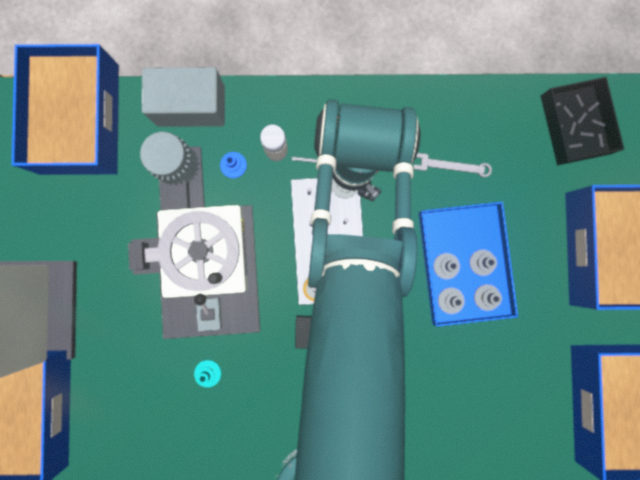

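The tray was knocked about 15 mm, now with its centre at (516,-331), and its four bobbins moved with it, all standing. The new cell position already takes this into account.

Emit:
{"op": "carry_out", "data": {"steps": [[[-0.175,-0.466,0],[0,0,0],-1],[[-0.175,-0.466,0],[0,0,0],-1],[[-0.175,-0.466,0],[0,0,0],-1],[[-0.175,-0.466,0],[0,0,0],-1],[[-0.175,-0.466,0],[0,0,0],-1],[[-0.175,-0.466,0],[0,0,0],-1],[[-0.175,-0.466,0],[0,0,0],-1]]}}

```text
time_s: 40.12
position: [591.9, -280.5, 149.7]
eef_rot: [-0.001, 0.357, 0.934, 0.0]
ft_force: [0.2, 0.3, -0.6]
opening: 23.4
grip_force: 40.3
```

Emit:
{"op": "carry_out", "data": {"steps": [[[0,0,0.1],[0,0,0],-1],[[0,0,0.18],[0,0,0],-1],[[0,0,0.212],[0,0,0],-1],[[0,0,0.212],[0,0,0],-1],[[0,0,0.212],[0,0,0],-1],[[0,0,0.212],[0,0,0],0.1],[[0,0,0.212],[0,0,0],0.1],[[0,0,0.212],[0,0,0],0.1],[[0,0,0.1],[0,0,0],0.1],[[0,0,0],[0,0,0],0.1],[[0,0,0],[0,0,0],0.1]]}}

```text
time_s: 41.5
position: [595.6, -284.2, 157.4]
eef_rot: [0.006, 0.358, 0.934, -0.001]
ft_force: [-0.5, -0.5, 0.3]
opening: 46.9
grip_force: 0.0
```

Emit:
{"op": "carry_out", "data": {"steps": [[[0.405,0.475,-0.1],[0,0,0],0.1],[[0.405,0.475,-0.1],[0,0,0],0.1],[[0.405,0.475,-0.1],[0,0,0],0.1],[[0.405,0.475,-0.1],[0,0,0],0.1],[[0.405,0.475,-0.1],[0,0,0],0.1],[[0.405,0.475,-0.1],[0,0,0],0.1],[[0.405,0.475,-0.1],[0,0,0],0.1],[[0.405,0.475,-0.1],[0,0,0],0.1],[[0.405,0.475,-0.1],[0,0,0],0.1]]}}

```text
time_s: 42.62
position: [599.7, 28.3, 200.1]
eef_rot: [-0.0, 0.359, 0.933, -0.0]
ft_force: [-0.3, -1.0, -0.4]
opening: 46.8
grip_force: 0.0
```

```bash
python3 - <<'E'
from m import *
a=snap('top','t8.png');b=snap('side')
im=np.vstack([a['img'][180:340,130:530],b['img'][130:460,200:600]])[:,:,::-1]
cv2.imwrite('pics/f.png',cv2.resize(im,None,fx=1.2,fy=1.2))
E
```

```text
(no output)
```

View pics/f.png

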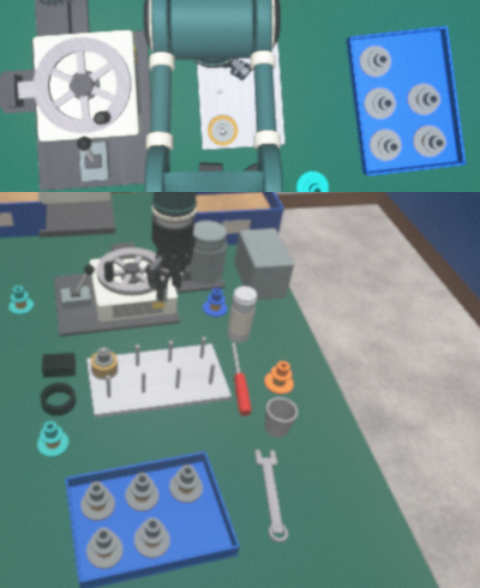

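All five spent bobbins stand in the tray and only the full one is left on the rack. The lever is over, the knob is at rest, and the look-alikes and other things are where they were.

```bash
python3 -c "
from cell import env
print(env.hand_in())"
```

```text
the job is handed in; nothing more can be done
None
```

I handed the job in at about 43 s; the hand-in returned no verdict. The clutch lever is fully over, the flywheel rests about 0.1–0.2 rad past its dead point (estimated from knob force), and all five spent bobbins stand in the tray in one layer, with the full bobbin still on its spindle.

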